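# Park the roller of the proof press

### The arm

A 6-joint arm with a two-finger parallel gripper is mounted at the origin on a cart in front of the work surface, level with it; the furniture and walls round the work are solid. World frame = base frame: x ahead of the robot, y to its left, z up, the work surface at z = 0. Lengths are in m, angles in degrees, forces in N, time in s.
With the tool pointing down it reaches from about 0.4 to 0.825 m from the base axis. Payload 7 kg.
Tool frame: the origin (TCP) lies at the very end of the fingers, on their centre line; the grasp point (between the pads) lies 19 mm behind it; z points along the fingers, y is the direction in which the jaws open and shut (so a half turn about z gives the same grasp; the last joint's range is limited). The gripper opens to 88 mm and grips with 3 to 60 N. Pads are 19 mm wide; open, the fingers measure 130 mm over their backs; the gripper's body (78 mm by 193 mm) begins 47 mm behind the grasp point.
Start: joints at [80.793, 20.546, 0.682, 0, -70.136, -16.507], TCP at [0.293, 0.608, 0.227] pointing down, gripper open.
Joint ranges: [-176.03, 176.03], [-82.01, 121.73], [-58.28, 71.71], [-173.87, 95.51], [-174.79, -0.11], [-173.66, 173.66]. Speed limits (degrees/s): [136.94, 136.94, 172.46, 180, 180, 180].

### API

Orientations are given as [roll, pitch, yaw] about the fixed x, y, z axes, in that order (R = Rz(yaw) Ry(pitch) Rx(roll)).
In Python, from plant import telemetry, snapshot, calibration, workorder gives the robot as it stands. The module is installed in compiled form; this text tells all that it offers.
- The arm moves only by the tool step_arm, never from a script. Its argument "plan" is text: rows parted by semicolons, each of 7 numbers parted by spaces: the finger opening in cm, from 0 to 8.76, then the shift along the tool's x, y, z in cm, then the turn, a rotation vector about the tool's x, y, z in degrees. A call has 1 to 12 rows; each row shifts and turns the commanded pose from where the row before left it, along the tool's axes as they then stand; what a row does not reach is not made up. A row lasts 1/12 s, in which the tool goes at most 41.7 mm and 7.16 degrees, less where a joint would pass 70% of its speed; a pose out of reach is approached as far as the arm can. A call with a gripper value outside its range is refused whole. The fingers move at their own pace and stop on an object; the grip force is fixed at half the most. Time passes only in rows, so rows that do not move let the fingers close. It gives the time, the measured TCP pose, the force and the opening at its end, in the units of the state.
- telemetry.get_obs(): the state, without advancing time (a new reading comes with each control period).
- snapshot(name): name is "side" or "top" or "wrist"; returns the picture (400x640x3 uint8, blue, green, red); there is no depth.
- calibration(name): a dict with "K" (3x3 intrinsics, pixels), "camera_from_world" (4x4, takes a point from world to camera coordinates). Camera axes: x right, y up, looking along -z (the intrinsics and any distortion apply to the point x, -y, -z); pixel columns grow to the right and rows downward; lengths in m; the calibration is good to about 2 mm. A picture is of the moment at which its call begins: read the wrist's pose just before it. calibration takes no time and is no camera call; for the wrist camera it gives the pose at the moment of the call.
- workorder.close_job(): hands the job in, once; it reports no verdict.
The state is a dict: "clock": time; "joint_pos": joint angles; "qvel": joint speeds; "tau": joint torques, N m; "tool_pos": TCP position; "orientation": TCP orientation; "force": force on the tool from outside, world axes, zero at the start; "moment": the same for the moment, N m; "opening": finger opening in m.
Only numpy, scipy, OpenCV 4.12 (cv2) and the standard library are available. Lean on these libraries where they do the work, as an engineer would, in place of code of your own. Each camera call takes 0.05 s, during which the arm holds its last target.

### The job

Park the press roller so that the painted study on the bed can be taken out: with your fingertips push the roller slowly along its bearers and up the ramp, staying close behind it so that it never runs back, until it drops into its seat against the stop. Then push the red tab of the wire bail over the roller and press it down as far as it goes. Do not grip or lift the roller, and leave the study on the bed and the things standing round the press where they are.

Things in the scene. Friction and masses are not known exactly. Their poses are not given: they have to be found in the camera images.
- proof_press: dark green bench proof press, fixed, 330 long (its x) x 200 wide (y). Origin under its centre at bench level; x points uphill from the level bed to the stop, y across, z up; all x, y, z below are mm in this frame. Sunk bed: top z 14. Front end bar at x -162 to -152, top z 49. Side plates at y +-93 to +-100 guide the roller's ends, 3 play each side: top z 48 by the bed, 68 at the crest, 92 at the seat
- ramp_foot (a point): fixed point at press x -20, y 0, z 34, level with the bearers' tops. Two steel bearers, 20 wide, at y -76 and +76: level, top z 34, from x -162 to this point, with the sunk bed (132 wide) between them; from here both rise as a ramp (9 degrees)
- crest (a point): fixed point at press x 90, y 0, z 52, at the height of the ramp's upper end. From here the bearers fall at 10 degrees into the seat. The roller's centre passes over it at about z 76
- seat (a point): fixed point at press x 108, y 0, z 73: the roller's centre when it rests in its seat against the rubber stop pads (face at x 132, on a dark green stop bar, x 136 to 148, top z 80). The bail's hinge axis runs through this point along press y
- roller: loose smooth bright metal roller with a black band near each end, 48 diameter x 180 long, 0.7 kg, lying across both bearers. Origin: its centre; y along its axis, x and z turn as it rolls. Centre at z 58 on the level bearers, where it lies still; let go on the ramp it rolls back down. A few N from behind (from -x) near its middle, at about axis height, push it along
- bail (a joint): wire bail with a red thumb tab, hinged on the side plates; rad: 0 upright, negative leaning back over the stop (open: starts -0.8 to -0.5, limit -0.85), positive over towards the bed, +1.3 = limit, fully down in front of the roller. Friction (0.06 N m) keeps it where it is left. Its cross bar, 8 thick, spans the press 38 from the hinge axis and clears the seated roller
- tab_end (a point): outer end of the bail's red tab, at its middle, 68 from the hinge axis; moves with the bail. The tab reaches from the cross bar (38 from the axis) to here, is 48 wide (centred at press y 0) and 5 thick
- study_orange: loose small painted board, orange, 81 x 96 x 11, lying on the sunk bed between the bearers, its top 9 below the bearers' top, so that the roller passes over it. Origin: centre of its underside
- saucepan: loose metal saucepan of pale wax, bowl 162 wide, 82 high, with a long handle, 294 overall, to the left of the press. Origin: at the bench, half-way along pan and handle; the bowl's centre lies at x 8, y -65 of its own frame, the handle points to its +y
- tin_plum: loose small open tin of plum wax, 58 diameter, 50 high, to the right of the press. Origin: centre of its underside
- study_green: loose painted board, green, 140 x 152 x 11, on the bench to the right of the press. Origin: centre of its underside

How it is judged:
By the outcome, as a careful person would: the job done as asked, in the order asked, and still so for the second after the job is handed in, with the robot touching nothing.
It also fails if it takes over 48 s, if anything falls off the work surface, if the arm or the gripper's body presses on something with over 40 N, if the wrist force passes 120 N, or if a joint passes its speed limit or range.

## Working session

There is one attempt and no reset: what is moved stays moved. The work goes in short steps, Python scripts to look and compute and a tool call to move; the robot and the scene stay as the last step left them, time stands still between calls to the robot, and variables do not carry over. Pictures are saved under pics/ and viewed, and the job is handed in when it is done.

Besides the shell and the picture viewer there is one more tool, called after "Emit:" by a JSON object that holds its "method" and its "body". step_arm: Moves the arm, as the interface text tells. Its arguments: {"type":"object","properties":{"plan":{"type":"string"}},"required":["plan"]}

```bash
mkdir -p pics; ls
cat > h.py <<'E'
import numpy as np, cv2
from plant import telemetry, snapshot, calibration, workorder
def cal(n):
    c=calibration(n); return c
def proj(c,P):
    P=np.atleast_2d(P); q=(c["camera_from_world"]@np.c_[P,np.ones(len(P))].T)[:3].T
    q=q*[1,-1,-1]; K=np.array(c["K"]); u=(K@q.T).T
    return u[:,:2]/u[:,2:]
def ray(c,uv):
    T=np.array(c["camera_from_world"]); K=np.array(c["K"])
    d=np.linalg.inv(K)@[uv[0],uv[1],1]; d=d*[1,-1,-1]
    R=T[:3,:3]; return -R.T@T[:3,3], R.T@d
def atz(c,uv,z):
    o,d=ray(c,uv); return o+d*(z-o[2])/d[2]
def tri(l):
    A=np.zeros((3,3));b=np.zeros(3)
    for c,uv in l:
        o,d=ray(c,uv); d=d/np.linalg.norm(d); M=np.eye(3)-np.outer(d,d); A+=M;b+=M@o
    return np.linalg.solve(A,b)
E
python3 - <<'E'
from h import *
for n in("side","top","wrist"):
    c=calibration(n); print(n,{k:np.round(v,4).tolist() if not isinstance(v,str) else v for k,v in c.items()})
    cv2.imwrite(f"pics/{n}0.png",snapshot(n))
print(telemetry.get_obs())
E
```

```text
pics
side {'K': [[367.8477, 0.0, 317.7312], [0.0, 367.8477, 201.8998], [0.0, 0.0, 1.0]], 'camera_from_world': [[0.9991, -0.0405, 0.0115, -0.5198], [0.0048, 0.382, 0.9242, -0.1439], [-0.0419, -0.9233, 0.3818, -0.9359], [0.0, 0.0, 0.0, 1.0]]}
top {'K': [[513.4484, 0.0, 312.9921], [0.0, 513.4484, 199.156], [0.0, 0.0, 1.0]], 'camera_from_world': [[-0.0249, -0.9997, 0.0039, 0.1274], [0.9966, -0.0245, 0.0786, -0.5316], [-0.0785, 0.0058, 0.9969, -1.8175], [0.0, 0.0, 0.0, 1.0]]}
wrist {'K': [[292.8816, 0.0, 316.5264], [0.0, 292.8816, 197.467], [0.0, 0.0, 1.0]], 'camera_from_world': [[-0.4339, -0.9009, 0.0018, 0.674], [0.8604, -0.415, -0.2958, 0.0364], [0.2672, -0.1268, 0.9553, -0.3904], [0.0, 0.0, 0.0, 1.0]]}
{'clock': 0.15, 'joint_pos': array([ 8.07919980e+01,  2.05820578e+01,  6.46591714e-01, -1.37162221e-02,
       -7.01369722e+01, -1.65077242e+01]), 'qvel': array([ 0.00106643, -0.10159792,  0.1455182 ,  0.09834017,  0.00229451,
        0.02012822]), 'tau': array([-1.17731393e-03, -5.83275211e+01,  2.93291044e+01,  7.00113013e+00,
        8.76675127e-03, -9.96896483e-05]), 'tool_pos': array([0.2927476 , 0.60780481, 0.22584606]), 'orientation': array([ 1.79926883e+02, -8.22027591e-03, -2.57203895e+01]), 'force': array([-0.22938799,  0.42685128,  0.87498999]), 'moment': array([ 0.01468244, -0.03028489,  0.03498089]), 'opening': 0.08765642935495283}
```

View pics/side0.png

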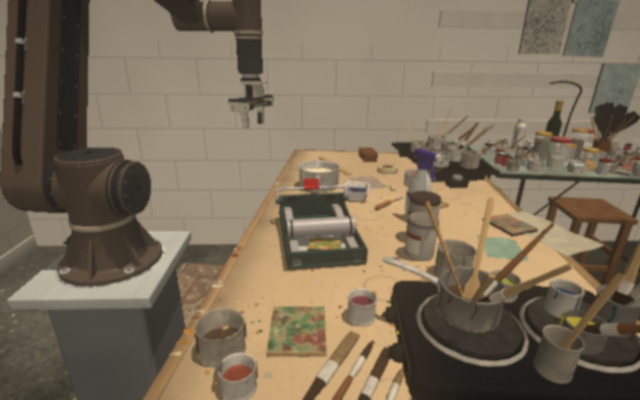

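View pics/top0.png

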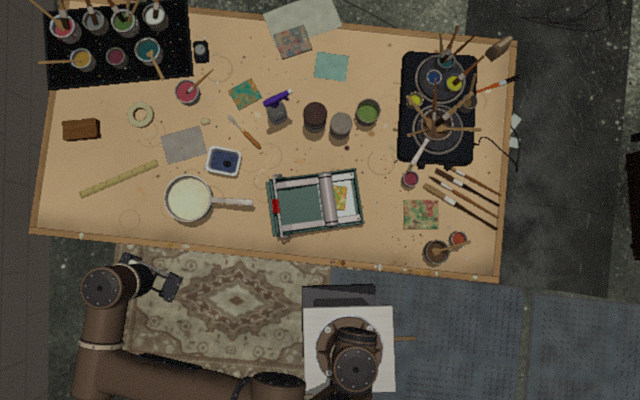

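View pics/wrist0.png

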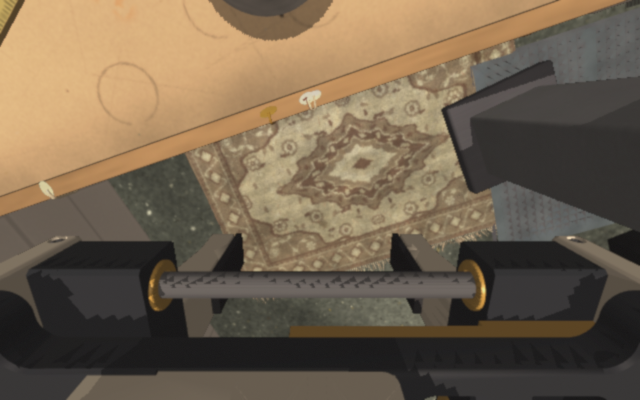

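Run:
```python
from h import *
a=cv2.imread("pics/top0.png")[150:250,250:375]; cv2.imwrite("pics/top0c.png",cv2.resize(a,None,fx=6,fy=6,interpolation=cv2.INTER_CUBIC))
a=cv2.imread("pics/side0.png")[150:280,250:390]; cv2.imwrite("pics/side0c.png",cv2.resize(a,None,fx=4.5,fy=4.5,interpolation=cv2.INTER_CUBIC))
c=calibration("top")
print(proj(c,[0,0,0]),atz(c,(315,203),.04))
```

```text
[[348.9896604  349.33109151]] [0.5192444 0.1075998 0.04     ]
```

View pics/top0c.png

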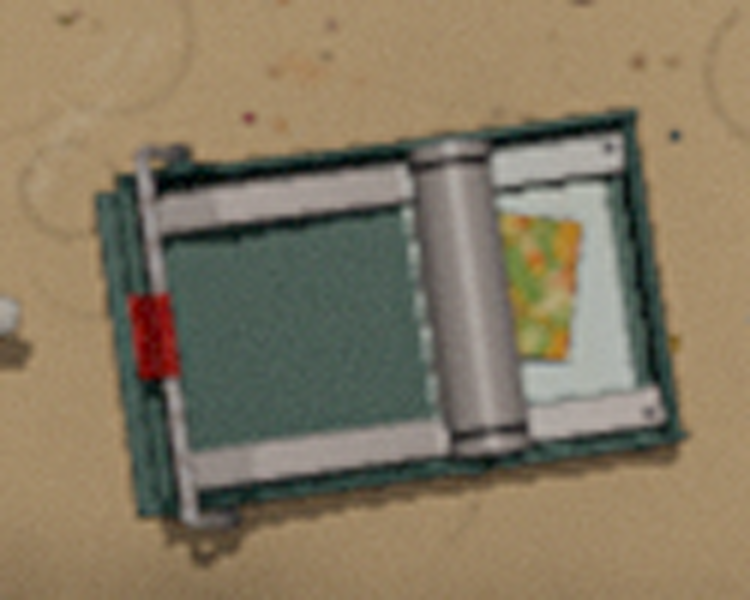

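View pics/side0c.png

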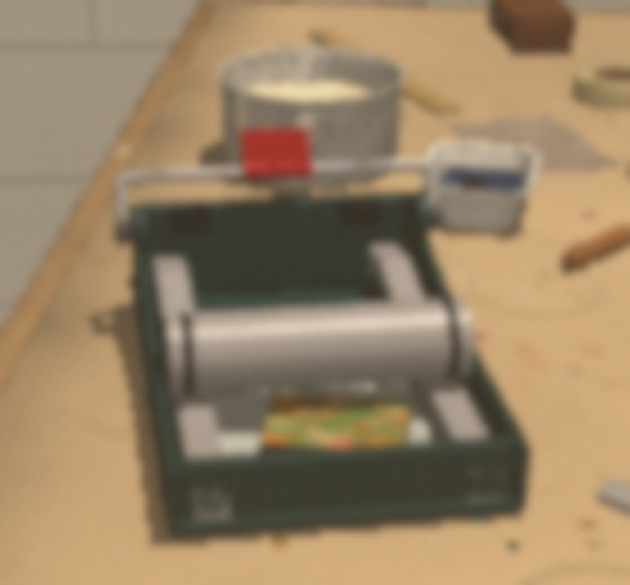

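```bash
cat > fit.py <<'E'
from h import *
from scipy.optimize import least_squares
ct,cs=calibration("top"),calibration("side")
def T(u,v): return (250+u/6-0.5+.5/6,150+v/6-.5+.5/6)
def S(u,v): return (250+u/4.5-.4,150+v/4.5-.4)
def W(p,P):
    x,y,a=p[:3]; P=np.atleast_2d(P)/1000.; c,s=np.cos(a),np.sin(a)
    return np.c_[x+c*P[:,0]-s*P[:,1],y+s*P[:,0]+c*P[:,1],P[:,2]]
obs=[(ct,T(635,112),(-162,-100,48)),(ct,T(682,437),(-162,100,48)),
(cs,S(168,473),(-162,100,49)),(cs,S(525,443),(-162,-100,49)),
(ct,T(120,178),(148,-100,80)),(ct,T(137,515),(148,100,80)),]
def fit(obs):
    f=lambda p:np.concatenate([proj(c,W(p,P))[0]-uv for c,uv,P in obs])
    r=least_squares(f,[.52,.1,1.6]); return r.x,r.fun.reshape(-1,2)
def overlay(p,tag,extra=()):
    lines=[]
    def box(x0,x1,y0,y1,z): lines.append([(x0,y0,z),(x1,y0,z),(x1,y1,z),(x0,y1,z),(x0,y0,z)])
    box(-162,-152,-100,100,49); box(136,148,-93,93,80)
    for s in(1,-1):
        box(-152,-20,s*66,s*86,34); lines.append([(-20,s*66,34),(90,s*66,52)]); lines.append([(-20,s*86,34),(90,s*86,52),(108,s*86,49)])
        lines.append([(-162,s*100,48),(-20,s*100,48),(90,s*100,68),(108,s*100,92)])
    lines.append([(108,-100,73),(108,100,73)])
    lines+=list(extra)
    for n,c,roi,k in(("top",ct,(250,150,125,100),6),("side",cs,(250,150,140,130),4.5)):
        x,y,w,h=roi; im=cv2.imread(f"pics/{n}0.png")[y:y+h,x:x+w]; im=cv2.resize(im,None,fx=k,fy=k,interpolation=cv2.INTER_CUBIC)
        for L in lines:
            q=((proj(c,W(p,L))-[x,y]+.5)*k).astype(int); cv2.polylines(im,[q],False,(0,255,255),1)
        cv2.imwrite(f"pics/{tag}_{n}.png",im)
E
python3 - <<'E'
from fit import *
p,r=fit(obs); print(p,np.degrees(p[2])); print(r.round(2)); overlay(p,"f1")
E
```

```text
[0.52324917 0.1103557  1.67840394] 96.16546233060629
[[ 0.36 -0.42]
 [ 0.41  1.38]
 [-0.96 -2.62]
 [ 0.91 -1.23]
 [-1.35 -1.06]
 [ 3.1  -0.02]]
```

```bash
python3 -c "
import cv2,numpy as np
a=cv2.imread('pics/f1_top.png');b=cv2.imread('pics/f1_side.png')
cv2.imwrite('pics/f1.png',a)"
```

```text
(no output)
```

View pics/f1_top.png

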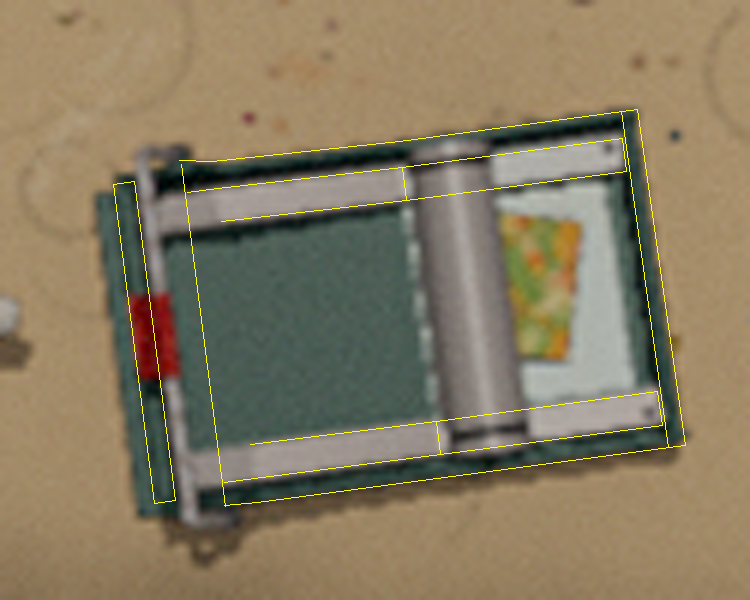

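View pics/f1_side.png

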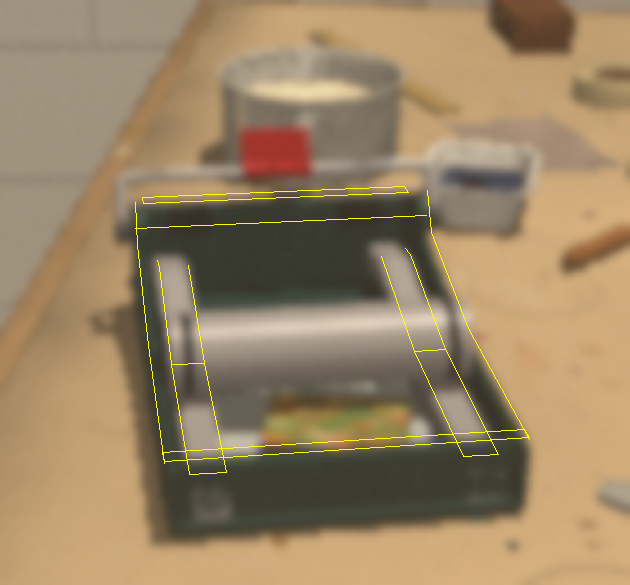

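Run:
```python
from fit import *
obs=[(ct,T(635,112),(-162,-100,48)),(ct,T(682,437),(-162,100,48)),
(cs,S(168,472),(-162,100,49)),(cs,S(525,443),(-162,-100,49)),
(ct,T(216,227),(90,-66,52)),(ct,T(222,454),(90,66,52)),(ct,T(213,194),(90,-86,52)),(ct,T(226,485),(90,86,52)),
(ct,T(627,168),(-152,-66,34)),(ct,T(665,422),(-152,86,34))]
p,r=fit(obs); print(p,np.degrees(p[2])); print(r.round(2)); overlay(p,"f2",[[(-165,-100,0),(-165,100,0),(165,100,0),(165,-100,0)]])
```

```text
[0.5222437  0.11373717 1.68320974] 96.4408142850816
[[-0.75 -0.31]
 [-0.44  1.45]
 [-0.98 -3.03]
 [ 0.53 -2.01]
 [-0.18 -0.49]
 [ 3.82 -1.2 ]
 [-0.43 -0.58]
 [ 3.91 -0.7 ]
 [-1.16  0.65]
 [-1.37  0.54]]
```

View pics/f2_top.png

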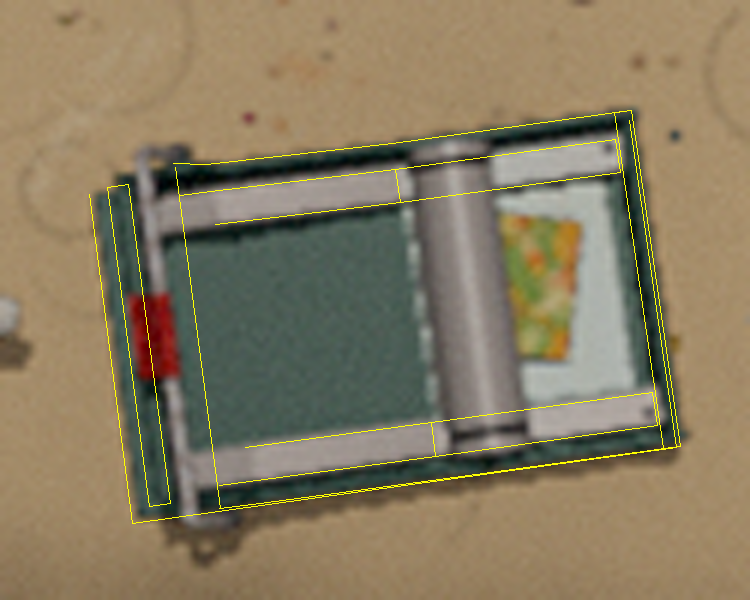

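View pics/f2_side.png

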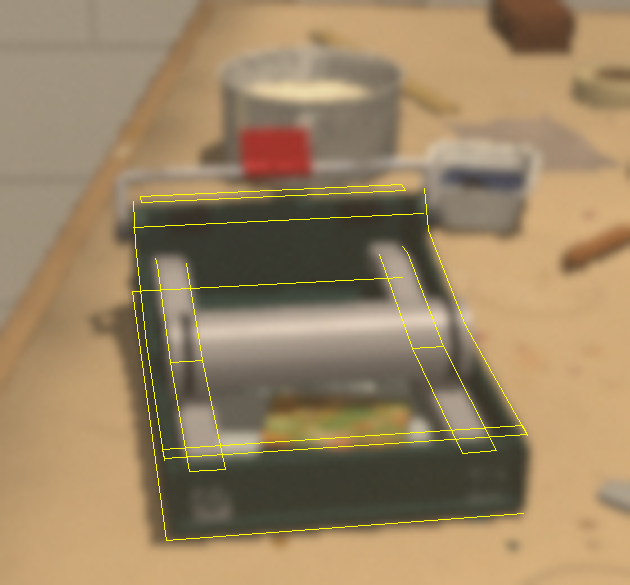

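```bash
cat >> h.py <<'E'
from scipy.spatial.transform import Rotation as Ro
def state():
    o=telemetry.get_obs(); R=Ro.from_euler("xyz",o["orientation"],degrees=True).as_matrix()
    return o,np.array(o["tool_pos"]),R
def go(target):
    o,p,R=state(); return R.T@(np.array(target)-p)*100
E
python3 - <<'E'
from fit import *
obs=[(ct,T(635,112),(-162,-100,48)),(ct,T(682,437),(-162,100,48)),
(ct,T(216,227),(90,-66,52)),(ct,T(213,194),(90,-86,52)),(ct,T(253,447),(90,66,52)),
(ct,T(627,168),(-152,-66,34)),(ct,T(665,422),(-152,86,34)),(cs,S(168,540),(-165,100,0)),(cs,S(523,515),(-165,-100,0))]
p,r=fit(obs); print(p,np.degrees(p[2])); print(r.round(2).tolist())
print("roller ends",atz(ct,T(450,150),.07),atz(ct,T(488,440),.07))
c=calibration("wrist"); M=np.array(c["camera_from_world"]); o,pp,R=state()
cam=-M[:3,:3].T@M[:3,3]; print("cam in tool",R.T@(cam-pp), R.T@M[:3,:3].T)
print(go([0.52,.0,.25]), o["orientation"])
E
```

```text
[0.52191753 0.11108817 1.69229601] 96.96141892597792
[[-0.32, -0.61], [0.51, 1.07], [0.44, -0.16], [0.13, -0.24], [-0.39, 0.25], [-0.64, 0.36], [-0.46, 0.2], [0.01, 0.76], [0.61, -0.02]]
roller ends [0.61588707 0.07187269 0.07      ] [0.44645802 0.0543898  0.07      ]
cam in tool [ 8.06925968e-02  9.91779292e-05 -1.56781937e-01] [[ 7.87384919e-05  9.55219961e-01  2.95896636e-01]
 [ 9.99999942e-01  2.25516960e-05 -3.38903202e-04]
 [-3.30400075e-04  2.95896646e-01 -9.55219904e-01]]
[46.85152593 44.89925563 -2.351377  ] [ 1.79926883e+02 -8.22027591e-03 -2.57203895e+01]
```

Emit:
{"method": "step_arm", "body": {"plan": "5 1.5 1.5 0 0 0 0;5 2.8 2.5 -0.2 0 0 0;5 2.8 2.5 -0.2 0 0 0;5 2.8 2.5 -0.2 0 0 0;5 2.8 2.5 -0.2 0 0 0;5 2.8 2.5 -0.2 0 0 0;5 2.8 2.5 -0.2 0 0 0;5 2.8 2.5 -0.2 0 0 0;5 2.8 2.5 -0.2 0 0 0;5 2.8 2.5 -0.2 0 0 0;5 2.8 2.5 -0.2 0 0 0;5 2.8 2.5 -0.2 0 0 0"}}

```text
clock: 1.15
tool_pos: [0.4582, 0.2049, 0.2487]
orientation: [-180.0, 0.0, -25.7]
force: [1.4, 0.5, 0.1]
opening: 0.0501
```

Emit:
{"method": "step_arm", "body": {"plan": "5 2.8 2.5 -0.2 0 0 0;5 2.8 2.5 -0.2 0 0 0;5 2.8 2.5 0 0 0 0;5 2.8 2.5 0 0 0 7;5 2.4 2.5 0 0 0 7;5 0 0 0 0 0 7;5 0 0 0 0 0 7;5 0 0 0 0 0 7;5 0 0 0 0 0 7;5 0 0 0 0 0 7;5 0 0 0 0 0 7;5 0 0 0 0 0 1.3"}}

```text
clock: 2.15
tool_pos: [0.522, 0.0339, 0.2523]
orientation: [180.0, -0.0, -83.4]
force: [-0.2, 0.6, -1.2]
opening: 0.05
```

Run:
```python
from h import *
c=calibration("wrist"); cv2.imwrite("pics/w1.png",snapshot("wrist")); np.save("w1.npy",np.array(c["camera_from_world"]))
o,p,R=state(); print(o["clock"],p,o["orientation"],o["joint_pos"],o["opening"])
```

```text
2.2 [0.52208544 0.03393965 0.25237731] [ 1.79976746e+02 -1.94809271e-03 -8.30989988e+01] [ 2.52212231e+01  5.21118348e+00 -1.59659778e+01 -5.85470560e-03
 -6.88455269e+01 -1.83181084e+01] 0.05063721390151944
```

View pics/w1.png

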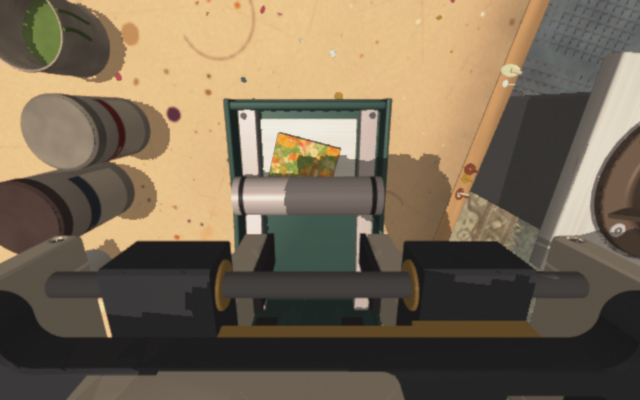

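Run:
```python
from fit import *
a=cv2.imread("pics/w1.png")[90:250,215:400]; cv2.imwrite("pics/w1c.png",cv2.resize(a,None,fx=4,fy=3.75,interpolation=cv2.INTER_CUBIC))
cw=dict(K=calibration("wrist")["K"],camera_from_world=np.load("w1.npy"))
p=[.5219,.1111,1.6923]
for P in[(-162,-100,48),(-162,100,48),(-152,-66,34),(-152,66,34),(-20,-66,34)]: print(P,proj(cw,W(p,P)))
```

```text
(-162, -100, 48) [[223.15258854 103.15040506]]
(-162, 100, 48) [[393.61915621 102.17393387]]
(-152, -66, 34) [[255.07666645 111.67507554]]
(-152, 66, 34) [[362.48024982 111.06306177]]
(-20, -66, 34) [[261.61482592 212.61952793]]
```

View pics/w1c.png

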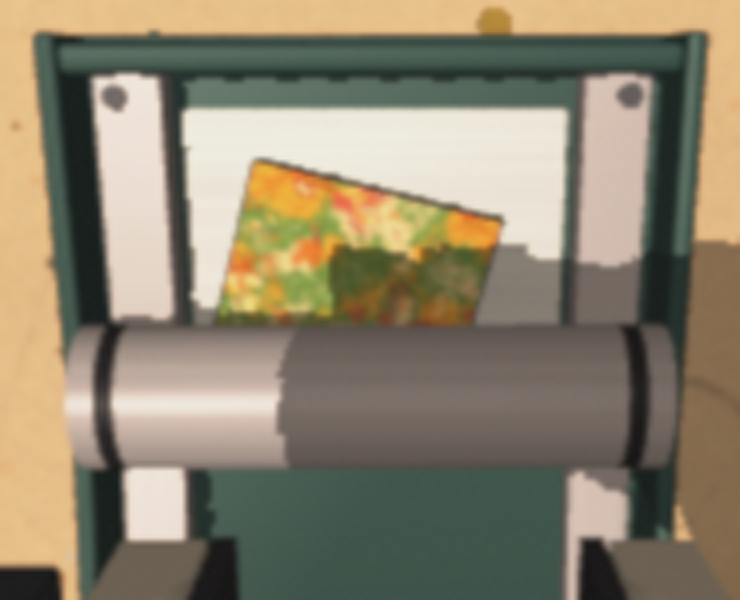

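```bash
cat >> fit.py <<'E'
try: cw=dict(K=calibration("wrist")["K"],camera_from_world=np.load("w1.npy"))
except Exception: pass
def V(u,v): return (215+u/4-.4,90+v/3.75-.4)
def press(P,p):
    d=np.array(P)-[p[0],p[1],0]; c,s=np.cos(p[2]),np.sin(p[2]); return np.array([c*d[0]+s*d[1],-s*d[0]+c*d[1],d[2]])*1000
E
python3 - <<'E'
from fit import *
o2=[(cw,V(35,33),(-165,-100,48)),(cw,V(708,33),(-165,100,48)),(cw,V(160,74),(-152,-66,34)),(cw,V(580,74),(-152,66,34)),(cw,V(90,76),(-152,-86,34)),(cw,V(653,74),(-152,86,34)),(cw,V(123,468),(-68,-86,34))][:6]
o1=[(ct,T(635,112),(-165,-100,48)),(ct,T(682,437),(-165,100,48)),
(ct,T(216,227),(90,-66,52)),(ct,T(213,194),(90,-86,52)),(ct,T(253,447),(90,66,52)),
(ct,T(627,168),(-152,-66,34)),(ct,T(665,422),(-152,86,34)),(cs,S(168,540),(-165,100,0)),(cs,S(523,515),(-165,-100,0))]
for o in(o2,o1,o1+o2):
    p,r=fit(o); print(p,np.degrees(p[2])); print(r.round(1).tolist())
# roller
def lim(c,pr,uvs):
    # roller centre x,y,yaw rel: distance of axis line to tangent rays =24mm
    pass
up=[V(120,325),V(600,325)]; lo=[V(120,468),V(600,468)]
def f(q):
    a=W(p,[(q[0],-90,58),(q[0]+q[1],90,58)]); out=[]
    n=a[1]-a[0]; n/=np.linalg.norm(n)
    for uv in up+lo:
        O,d=ray(cw,uv); k=np.cross(n,d); k/=np.linalg.norm(k); out.append((abs((a[0]-O)@k)-.024)*1000)
    return out
r=least_squares(f,[-49,0]); print("roller x, skew mm",r.x,r.fun)
print("end y", [press(atz(cw,V(u,397),.06),p) for u in(65,681)])
E
```

```text
[0.52429929 0.10937623 1.68795136] 96.71248885318072
[[-1.9, -0.1], [1.1, -0.3], [-0.9, 0.4], [1.7, 0.3], [0.3, -0.1], [-0.2, 0.3]]
[0.52187762 0.11180789 1.69219758] 96.95577931946625
[[0.3, -0.7], [1.1, 1.0], [0.2, -0.1], [-0.1, -0.2], [-0.6, 0.3], [-0.8, 0.4], [-0.7, 0.2], [-0.0, 0.6], [0.5, -0.2]]
[0.52352291 0.10964197 1.69094248] 96.88386771559807
[[1.0, -1.1], [1.7, 0.5], [0.9, -0.7], [0.6, -0.7], [-0.0, -0.2], [-0.2, -0.0], [-0.1, -0.2], [0.6, 1.1], [1.3, 0.3], [-1.6, 0.5], [1.3, -0.3], [-0.6, 0.9], [1.9, 0.4], [0.6, 0.4], [-0.0, 0.3]]
roller x, skew mm [-50.19541751   0.7724598 ] [-0.17629149 -0.1699433  -0.1833124  -0.17678597]
end y [array([-50.66763362, -96.32712148,  60.        ]), array([-49.84455849,  95.4273264 ,  60.        ])]
```

Emit:
{"method": "step_arm", "body": {"plan": "5 1.1 -0.5 2 0 0 0;5 1.1 -0.55 3 0 0 0;5 0 0 3.5 0 0 0;5 0 0 3.5 0 0 0;5 0 0 3 0 0 0;5 0 0 2 0 0 0;5 0 0 0 0 0 0;5 0 0 0 0 0 0"}}

```text
clock: 2.87
tool_pos: [0.5349, 0.0132, 0.0821]
orientation: [179.9, -0.1, -82.9]
force: [0.4, 1.0, 1.3]
opening: 0.0499
```

```bash
cat > st.py <<'E'
from fit import *
import sys
P0=[.52352,.10964,1.69094]
tag=sys.argv[1] if len(sys.argv)>1 else None
o,p,R=state(); print(round(o["clock"],2),"press",press(p,P0).round(1),o["orientation"].round(1),"F",o["force"].round(1),round(o["opening"],4))
if tag:
    for n in sys.argv[2:]:
        im=snapshot(n)
        if n=="side": im=cv2.resize(im[120:290,240:400],None,fx=4,fy=3.5,interpolation=cv2.INTER_CUBIC)
        if n=="top": im=cv2.resize(im[150:250,250:375],None,fx=6,fy=6,interpolation=cv2.INTER_CUBIC)
        cv2.imwrite(f"pics/{tag}_{n}.png",im)
E
python3 st.py a wrist side
```

```text
2.87 press [-97.1   0.2  82.1] [ 1.799e+02 -1.000e-01 -8.290e+01] F [0.4 1.  1.3] 0.0499
```

View pics/a_wrist.png

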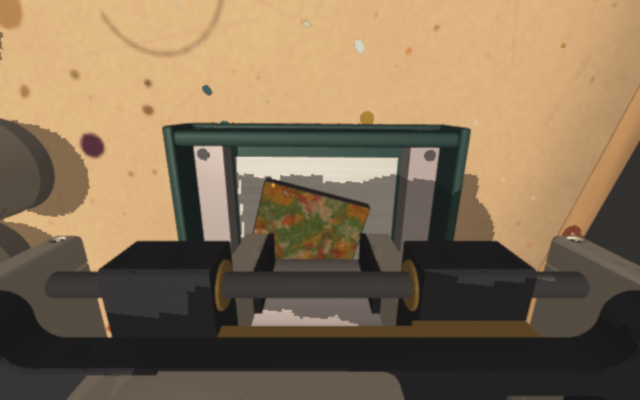

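View pics/a_side.png

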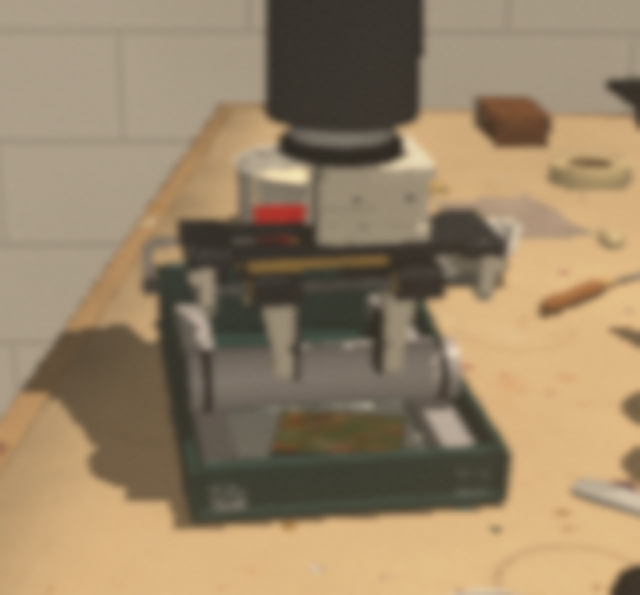

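Emit:
{"method": "step_arm", "body": {"plan": "5 0 0 1.5 0 0 0;5 0 0 1.2 0 0 0;5 0 0 0.5 0 0 0;5 -0.5 0 0 0 0 0;5 -0.4 0 0 0 0 0;5 -0.1 0 0 0 0 0;5 -0.1 0 0 0 0 0;5 -0.1 0 0 0 0 0;5 -0.1 0 0 0 0 0;5 -0.1 0 0 0 0 0;5 -0.1 0 0 0 0 0;5 -0.1 0 0 0 0 0"}}

```text
clock: 3.97
tool_pos: [0.5334, 0.0294, 0.0506]
orientation: [180.0, -0.0, -83.0]
force: [0.2, -0.3, 0.5]
opening: 0.0499
```

```bash
python3 st.py b wrist side
```

```text
3.97 press [-80.9  -0.2  50.6] [180.  -0. -83.] F [ 0.2 -0.3  0.5] 0.0499
```

View pics/b_wrist.png

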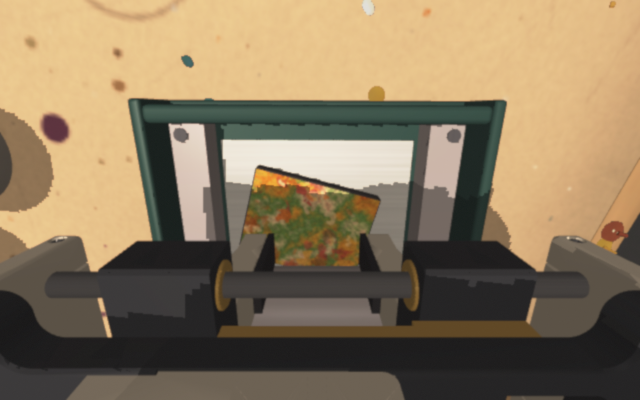

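View pics/b_side.png

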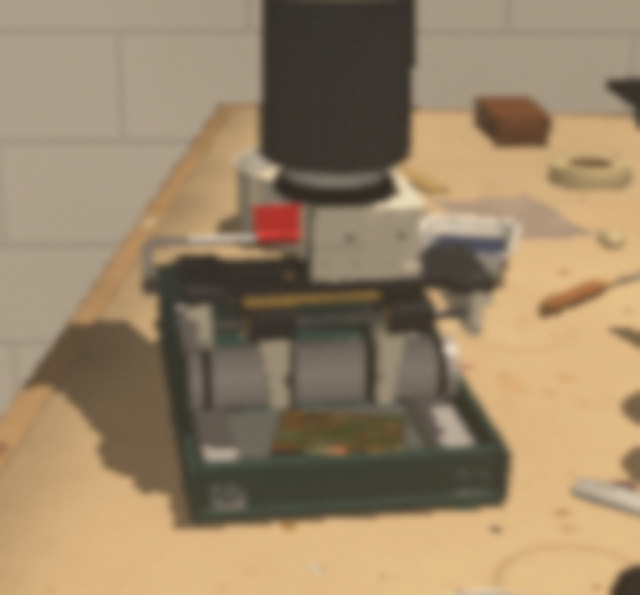

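Emit:
{"method": "step_arm", "body": {"plan": "5 -0.1 0 0 0 0 0;5 -0.2 0 0 0 0 0;5 -0.2 0 0 0 0 0;5 -0.2 0 0 0 0 0;5 -0.2 0 0 0 0 0;5 -0.2 0 0 0 0 0;5 -0.2 0 0 0 0 0;5 -0.2 0 0 0 0 0;5 -0.2 0 0 0 0 0;5 -0.2 0 0 0 0 0;5 -0.2 0 0 0 0 0;5 -0.2 0 0 0 0 0"}}

```text
clock: 5.07
tool_pos: [0.5306, 0.0523, 0.0506]
orientation: [-180.0, 0.0, -83.0]
force: [0.6, 0.0, 0.2]
opening: 0.05
```

```bash
python3 st.py c top side
```

```text
5.07 press [-57.7  -0.2  50.6] [-180.    0.  -83.] F [0.6 0.  0.2] 0.05
```

View pics/c_side.png

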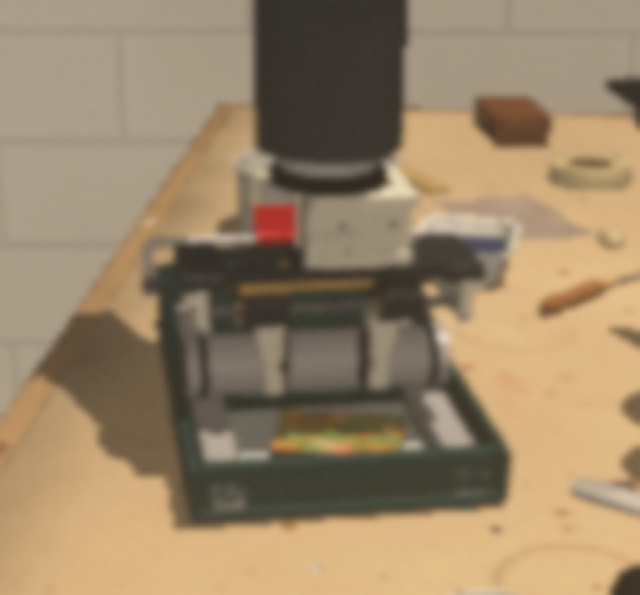

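View pics/c_top.png

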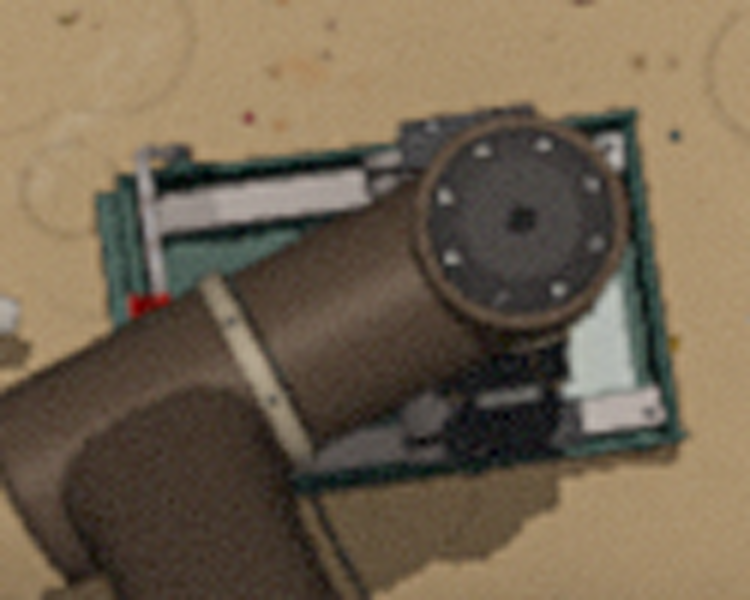

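Emit:
{"method": "step_arm", "body": {"plan": "5 -0.2 0 -0.03 0 0 0;5 -0.2 0 -0.03 0 0 0;5 -0.2 0 -0.03 0 0 0;5 -0.2 0 -0.03 0 0 0;5 -0.2 0 -0.03 0 0 0;5 -0.2 0 -0.03 0 0 0;5 -0.2 0 -0.03 0 0 0;5 -0.2 0 -0.03 0 0 0;5 -0.2 0 -0.03 0 0 0;5 -0.2 0 -0.03 0 0 0;5 -0.2 0 -0.03 0 0 0;5 -0.2 0 -0.03 0 0 0"}}

```text
clock: 6.17
tool_pos: [0.5277, 0.0753, 0.0545]
orientation: [180.0, -0.1, -83.0]
force: [0.6, -5.9, 3.4]
opening: 0.0503
```

```bash
python3 st.py d top side
```

```text
6.17 press [-34.6   0.   54.5] [ 1.8e+02 -1.0e-01 -8.3e+01] F [ 0.6 -5.9  3.4] 0.0503
```

View pics/d_side.png

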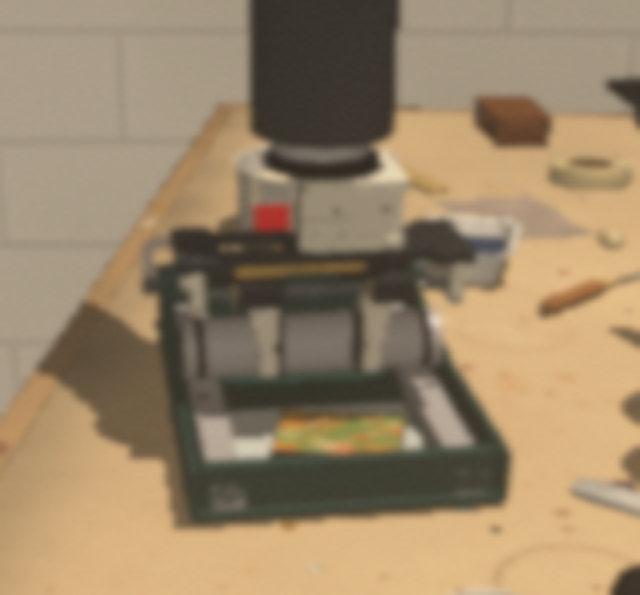

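View pics/d_top.png

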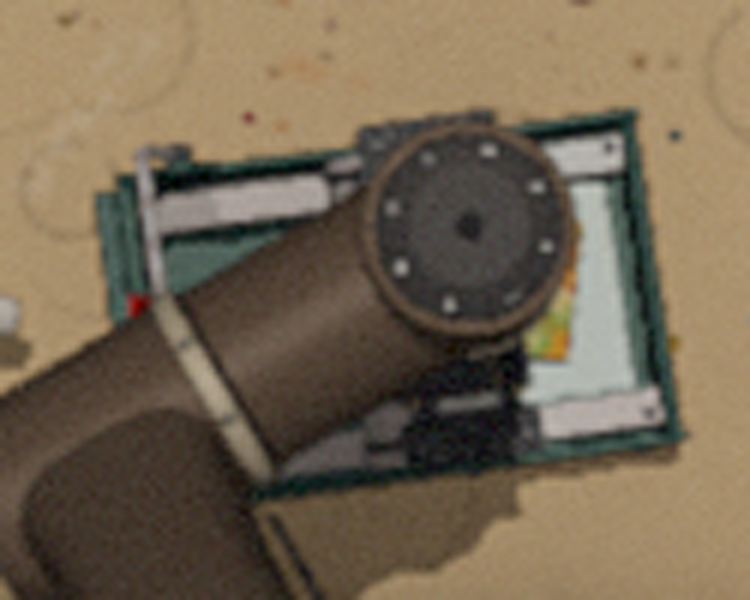

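Emit:
{"method": "step_arm", "body": {"plan": "5 -0.2 0 -0.03 0 0 0;5 -0.2 0 -0.03 0 0 0;5 -0.2 0 -0.04 0 0 0;5 -0.2 0 -0.03 0 0 0;5 -0.2 0 -0.03 0 0 0;5 -0.2 0 -0.04 0 0 0;5 -0.2 0 -0.03 0 0 0;5 -0.2 0 -0.03 0 0 0;5 -0.2 0 -0.04 0 0 0;5 -0.2 0 -0.03 0 0 0;5 -0.2 0 -0.03 0 0 0;5 -0.2 0 -0.04 0 0 0"}}

```text
clock: 7.27
tool_pos: [0.5247, 0.0992, 0.0583]
orientation: [180.0, -0.0, -83.0]
force: [0.5, -4.3, 1.9]
opening: 0.0503
```

Emit:
{"method": "step_arm", "body": {"plan": "5 -0.2 0 -0.03 0 0 0;5 -0.2 0 -0.03 0 0 0;5 -0.2 0 -0.04 0 0 0;5 -0.2 0 -0.03 0 0 0;5 -0.2 0 -0.03 0 0 0;5 -0.2 0 -0.04 0 0 0;5 -0.2 0 -0.03 0 0 0;5 -0.2 0 -0.03 0 0 0;5 -0.2 0 -0.04 0 0 0;5 -0.2 0 -0.03 0 0 0;5 -0.2 0 -0.03 0 0 0;5 -0.2 0 -0.04 0 0 0"}}

```text
clock: 8.27
tool_pos: [0.5217, 0.123, 0.0623]
orientation: [180.0, -0.1, -83.0]
force: [1.1, -4.9, 2.3]
opening: 0.0502
```

```bash
python3 st.py e top side
```

```text
8.27 press [13.4  0.2 62.3] [ 1.8e+02 -1.0e-01 -8.3e+01] F [ 1.1 -4.9  2.3] 0.0502
```

View pics/e_side.png

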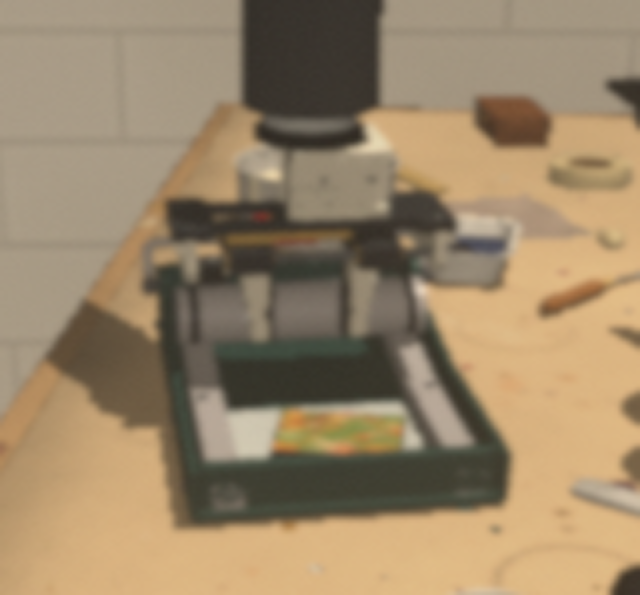

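View pics/e_top.png

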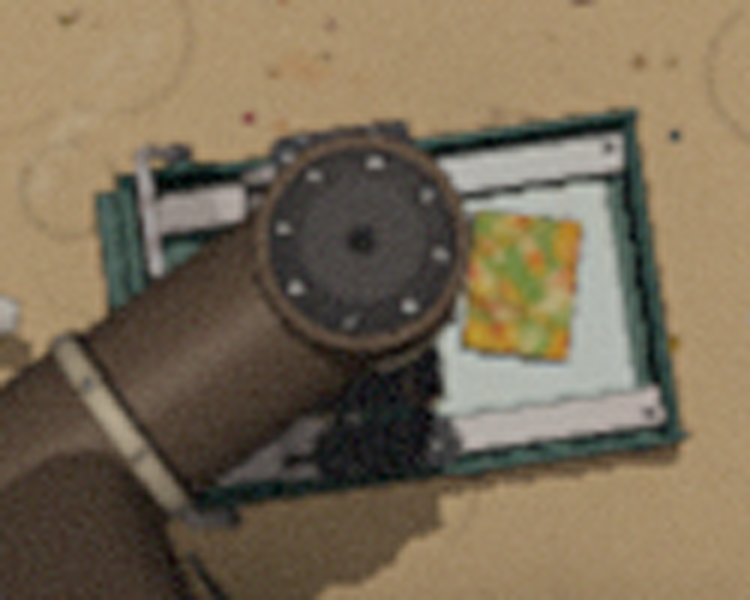

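Emit:
{"method": "step_arm", "body": {"plan": "5 -0.2 0 -0.03 0 0 0;5 -0.2 0 -0.03 0 0 0;5 -0.2 0 -0.04 0 0 0;5 -0.2 0 -0.03 0 0 0;5 -0.2 0 -0.03 0 0 0;5 -0.2 0 -0.04 0 0 0;5 -0.2 0 -0.03 0 0 0;5 -0.2 0 -0.03 0 0 0;5 -0.2 0 -0.04 0 0 0;5 -0.2 0 -0.03 0 0 0;5 -0.2 0 -0.03 0 0 0;5 -0.2 0 -0.04 0 0 0"}}

```text
clock: 9.37
tool_pos: [0.5188, 0.1469, 0.0662]
orientation: [180.0, -0.0, -83.0]
force: [0.1, -5.5, 3.6]
opening: 0.05
```

Emit:
{"method": "step_arm", "body": {"plan": "5 -0.2 0 -0.03 0 0 0;5 -0.2 0 -0.03 0 0 0;5 -0.15 0 -0.03 0 0 0;5 -0.15 0 -0.02 0 0 0;5 -0.15 0 -0.02 0 0 0;5 -0.15 0 -0.02 0 0 0"}}

```text
clock: 9.87
tool_pos: [0.5176, 0.1569, 0.0677]
orientation: [180.0, -0.0, -83.0]
force: [0.3, -5.5, 3.4]
opening: 0.0499
```

```bash
python3 st.py f top side wrist
```

```text
9.87 press [47.7  0.2 67.7] [180.  -0. -83.] F [ 0.3 -5.5  3.4] 0.0499
```

View pics/f_side.png

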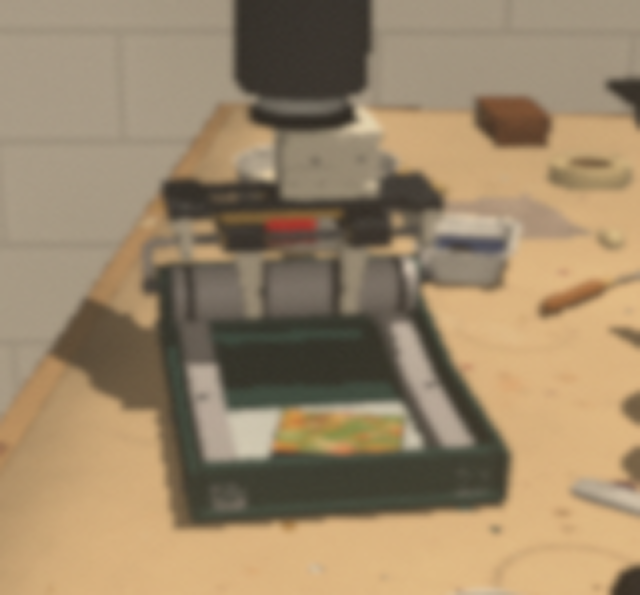

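View pics/f_wrist.png

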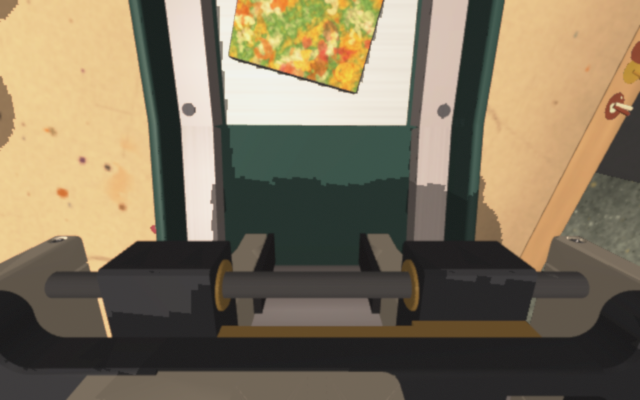

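View pics/f_top.png

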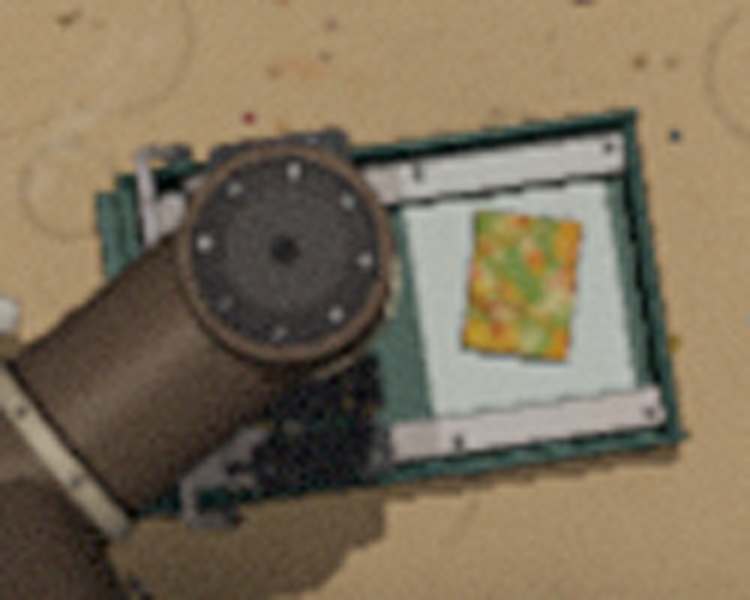

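Emit:
{"method": "step_arm", "body": {"plan": "5 -0.12 0 -0.02 0 0 0;5 -0.12 0 -0.02 0 0 0;5 -0.12 0 -0.02 0 0 0;5 -0.12 0 -0.02 0 0 0;5 -0.12 0 -0.01 0 0 0;5 -0.12 0 -0.01 0 0 0;5 -0.12 0 0 0 0 0"}}

```text
clock: 10.6
tool_pos: [0.5167, 0.1663, 0.0686]
orientation: [-180.0, 0.0, -83.0]
force: [0.3, -0.0, -0.3]
opening: 0.0499
```

Emit:
{"method": "step_arm", "body": {"plan": "5 -0.12 0 0 0 0 0;5 -0.12 0 0 0 0 0;5 -0.12 0 0 0 0 0"}}

```text
clock: 10.85
tool_pos: [0.5163, 0.1695, 0.0686]
orientation: [-180.0, 0.0, -83.0]
force: [-0.2, -0.6, 0.8]
opening: 0.0501
```

Emit:
{"method": "step_arm", "body": {"plan": "5 -0.12 0 0 0 0 0;5 -0.12 0 0 0 0 0;5 -0.12 0 0 0 0 0"}}

```text
clock: 11.1
tool_pos: [0.5158, 0.173, 0.0687]
orientation: [-180.0, 0.0, -83.0]
force: [-0.2, 0.3, -0.5]
opening: 0.05
```

```bash
python3 st.py g side
```

```text
11.1 press [63.8  0.1 68.7] [-180.    0.  -83.] F [-0.2  0.3 -0.5] 0.05
```

View pics/g_side.png

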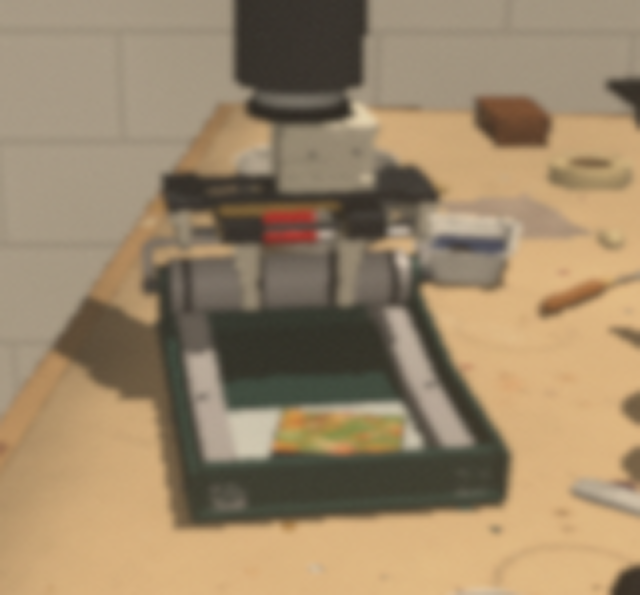

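Emit:
{"method": "step_arm", "body": {"plan": "5 -0.12 0 0 0 0 0;5 -0.12 0 0 0 0 0;5 -0.12 0 0 0 0 0;5 -0.12 0 0 0 0 0;5 -0.12 0 0 0 0 0;5 -0.12 0 0 0 0 0;5 -0.12 0 0 0 0 0;5 0 0 0 0 0 0"}}

```text
clock: 11.82
tool_pos: [0.5148, 0.1813, 0.0687]
orientation: [180.0, -0.0, -83.0]
force: [-0.6, 0.0, 0.7]
opening: 0.0498
```

Emit:
{"method": "step_arm", "body": {"plan": "5 -0.1 0 0 0 0 0;5 -0.1 0 0 0 0 0;5 -0.1 0 0 0 0 0"}}

```text
clock: 12.07
tool_pos: [0.5145, 0.182, 0.0687]
orientation: [179.9, -0.2, -83.0]
force: [8.1, -15.2, 0.2]
opening: 0.0498
```

Emit:
{"method": "step_arm", "body": {"plan": "5 0.3 0 0 0 0 0;5 0.5 0 0 0 0 0;5 1 0 0 0 0 0;5 1 0 -1 0 0 0;5 1 0 -3 0 0 0;5 1 0 -3.5 0 0 0;3 1 0 -3.5 0 0 0;1 0 0 -3.5 0 0 0;0 0 0 -2 0 0 0;0 0 0 0 0 0 0"}}

```text
clock: 12.9
tool_pos: [0.5239, 0.1265, 0.2401]
orientation: [-179.5, 0.2, -83.0]
force: [0.9, 0.3, -0.3]
opening: 0.0289
```

```bash
python3 - <<'E'
from h import *
np.save("w1.npy",np.array(calibration("wrist")["camera_from_world"]))
E
python3 st.py h wrist side; cp w1.npy wh.npy
```

```text
12.9 press [ 16.7  -2.4 240.1] [-179.5    0.2  -83. ] F [ 0.9  0.3 -0.3] 0.0289
```

View pics/h_wrist.png

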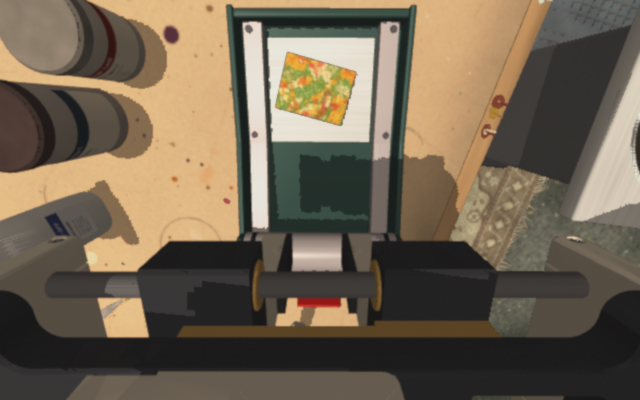

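View pics/h_side.png

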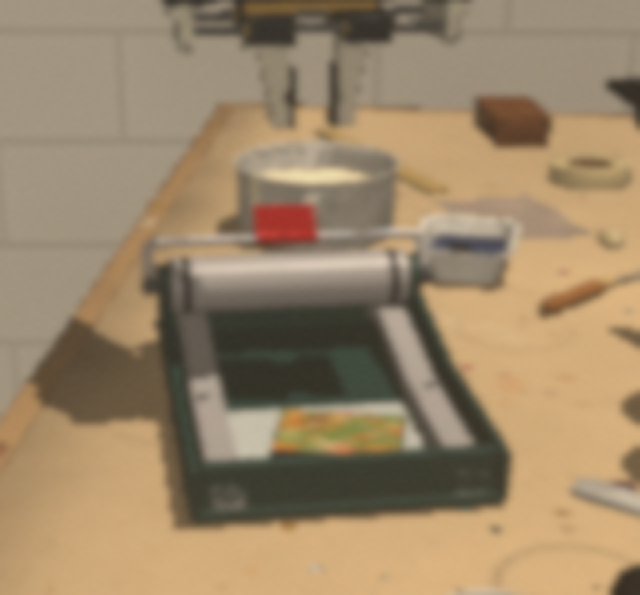

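Run:
```python
from st import *
def pt(r,th,y=0): return (108-r*np.sin(th),y,73+r*np.cos(th))
print("obs side top-mid",(240+285/4,120+206/3.5),"bot",(240+286/4,120+242/3.5)," top end",T(135,338),"bar",T(180,335))
for th in(-.85,-.8,-.7,-.6,-.5,-.4): print(th,proj(cs,W(P0,pt(68,th)))[0].round(1),proj(cs,W(P0,pt(36,th)))[0].round(1),proj(ct,W(P0,pt(68,th)))[0].round(1),proj(ct,W(P0,pt(36,th)))[0].round(1))
r=proj(cs,W(P0,[(108,-90,73),(108,90,73)])); print(((r-[240,120])*[4,3.5]).round())
```

```text
13.0 press [ 1.660e+01 -2.000e-01  2.354e+02] [-1.799e+02  1.000e-01 -8.300e+01] F [-0.2 -0.2 -0.8] 0.0208
obs side top-mid (311.25, 178.85714285714286) bot (311.5, 189.14285714285714)  top end (272.0833333333333, 205.91666666666669) bar (279.5833333333333, 205.41666666666669)
-0.85 [309.7 179.8] [310.8 188.7] [268.  206.9] [275.5 206.3]
-0.8 [309.8 179.3] [310.8 188.4] [268.7 206.7] [275.8 206.2]
-0.7 [310.1 178.4] [311. 188.] [270.  206.4] [276.6 206. ]
-0.6 [310.3 177.7] [311.1 187.6] [271.5 206.1] [277.3 205.9]
-0.5 [310.6 177.2] [311.2 187.4] [273.1 205.8] [278.2 205.7]
-0.4 [310.9 176.9] [311.4 187.3] [274.9 205.5] [279.1 205.5]
[[403. 271.]
 [171. 282.]]
```

Emit:
{"method": "step_arm", "body": {"plan": "0 -2 0 0 0 0 0;0 -3.5 0 0 0 0 0;0 -3.5 0 0 0 0 0;0 -3.5 0 0 0 0 0;0 -3 0 0 0 0 0;0 -1.5 0 1 0 0 0;0 0 0 3 0 0 0;0 0 0 3.5 0 0 0;0 0 0 3 0 0 0;0 0 0 1.5 0 0 0;0 0 0 0 0 0 0"}}

```text
clock: 13.92
tool_pos: [0.4982, 0.2923, 0.1084]
orientation: [179.6, -0.3, -83.1]
force: [-0.3, 0.7, -0.2]
opening: 0.0004
```

```bash
python3 st.py i wrist side top
```

```text
13.92 press [184.4   3.3 108.4] [179.6  -0.3 -83.1] F [-0.3  0.7 -0.2] 0.0004
```

View pics/i_wrist.png

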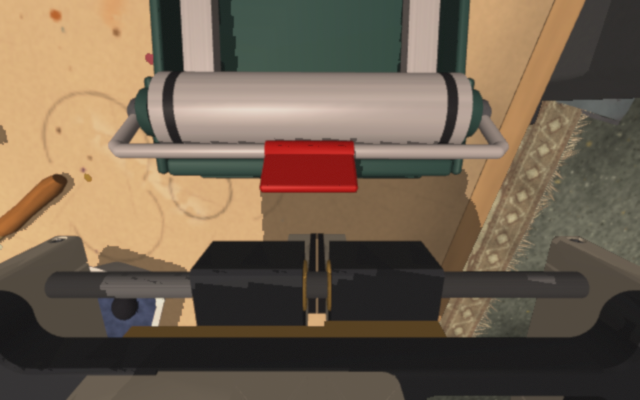

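View pics/i_side.png

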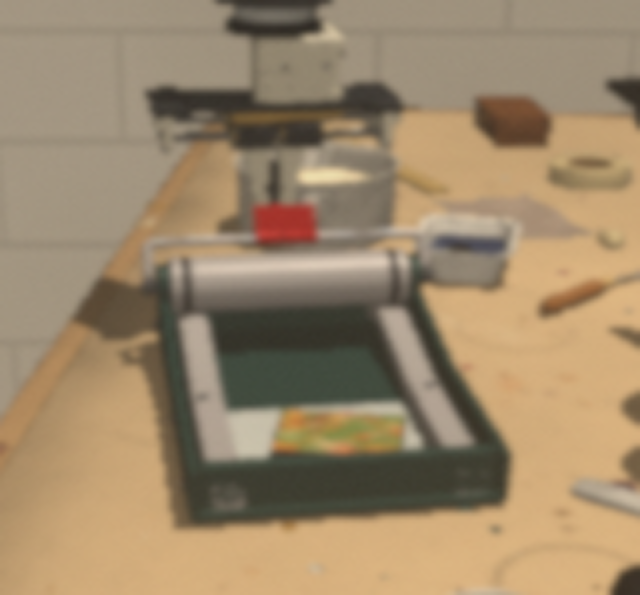

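View pics/i_top.png

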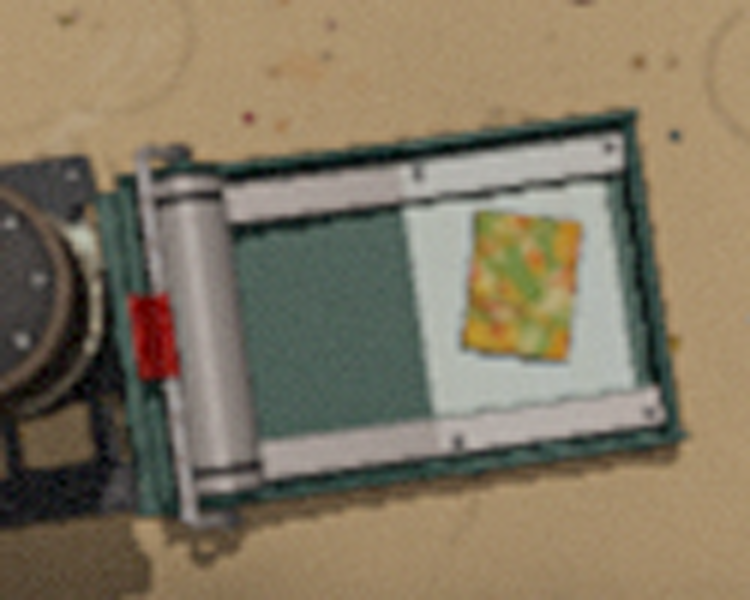

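Emit:
{"method": "step_arm", "body": {"plan": "0 -1 -0.15 0 0 0 0;0 -1 -0.15 0 0 0 0;0 -0.5 0 -0.2 0 0 0;0 -0.5 0 -0.2 0 0 0;0 -0.5 0 -0.2 0 0 0;0 -0.5 0 -0.2 0 0 0;0 -0.5 0 -0.2 0 0 0;0 -0.5 0 -0.2 0 0 0;0 -0.5 0 -0.2 0 0 0;0 -0.5 0 -0.2 0 0 0;0 -0.5 0 -0.2 0 0 0"}}

```text
clock: 14.98
tool_pos: [0.4958, 0.3607, 0.1318]
orientation: [180.0, -0.0, -83.0]
force: [0.1, 0.9, -0.3]
opening: 0.0002
```

```bash
python3 st.py j wrist side
```

```text
14.98 press [252.5  -2.6 131.8] [180.  -0. -83.] F [ 0.1  0.9 -0.3] 0.0002
```

View pics/j_wrist.png

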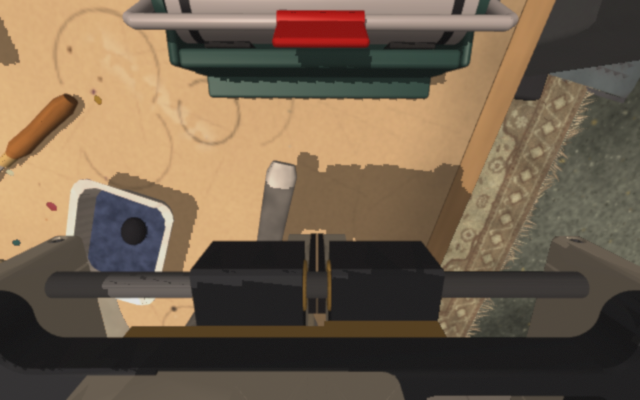

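View pics/j_side.png

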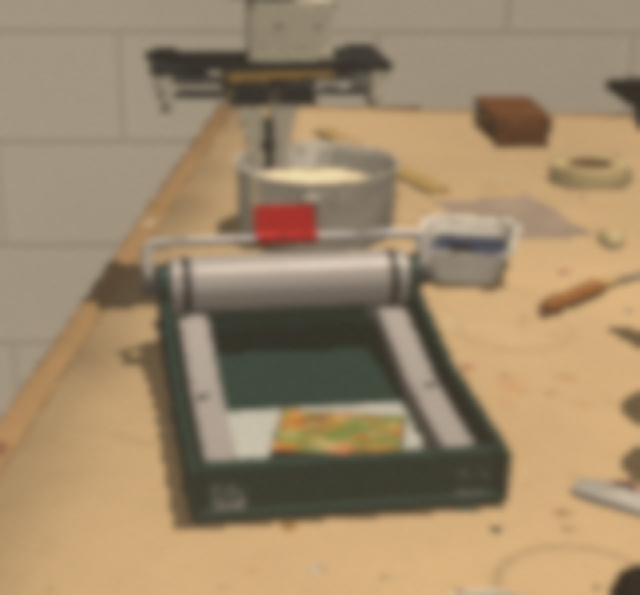

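Emit:
{"method": "step_arm", "body": {"plan": "0 2.5 0.1 0 0 0 0;0 2.5 0.1 0.2 0 0 0;0 2 0 1 0 0 0;0 1 0 0.9 0 0 0;0 0 0 0 0 0 0;0 0.5 0 -0.1 0 0 0;0 0.5 0 -0.1 0 0 0;0 0.5 0 -0.2 0 0 0;0 0.5 0 -0.2 0 0 0;0 0.5 0 -0.2 0 0 0"}}

```text
clock: 15.92
tool_pos: [0.5071, 0.2564, 0.1195]
orientation: [-179.9, 0.1, -83.0]
force: [-0.2, 1.7, 1.3]
opening: 0.0003
```

```bash
python3 st.py k wrist side
```

```text
15.92 press [147.6  -1.3 119.5] [-1.799e+02  1.000e-01 -8.300e+01] F [-0.2  1.7  1.3] 0.0003
```

View pics/k_wrist.png

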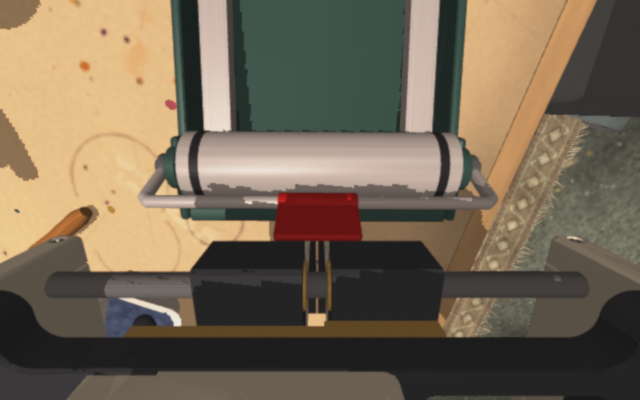

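View pics/k_side.png

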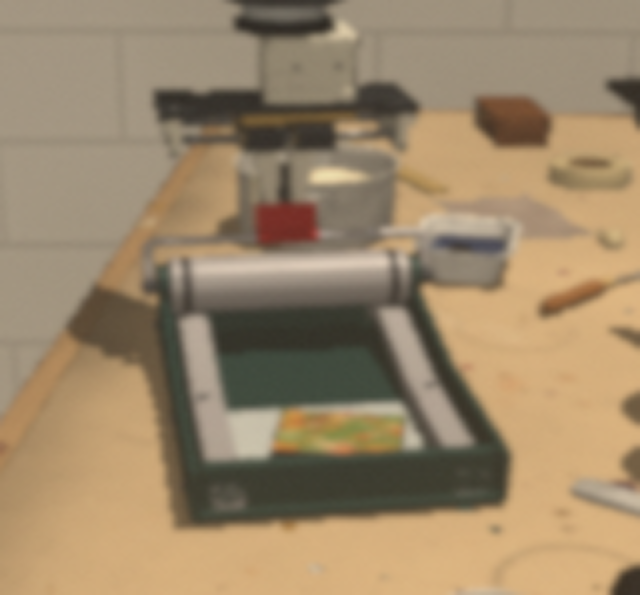

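Emit:
{"method": "step_arm", "body": {"plan": "0 0.5 0 -0.15 0 0 0;0 0.5 0 -0.15 0 0 0;0 0.5 0 -0.15 0 0 0;0 0.5 0 -0.15 0 0 0;0 0.5 0 -0.15 0 0 0;0 0.4 0 0 0 0 0;0 0.5 0 -0.05 0 0 0;0 0.5 0 -0.05 0 0 0"}}

```text
clock: 16.68
tool_pos: [0.5113, 0.2165, 0.127]
orientation: [180.0, -0.0, -83.0]
force: [-0.3, 0.6, -1.0]
opening: 0.0005
```

```bash
python3 st.py l wrist side
```

```text
16.68 press [107.5  -0.7 127. ] [180.  -0. -83.] F [-0.3  0.6 -1. ] 0.0005
```

View pics/l_wrist.png

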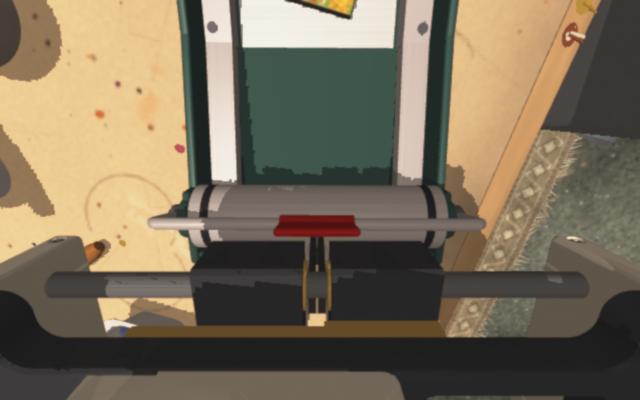

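View pics/l_side.png

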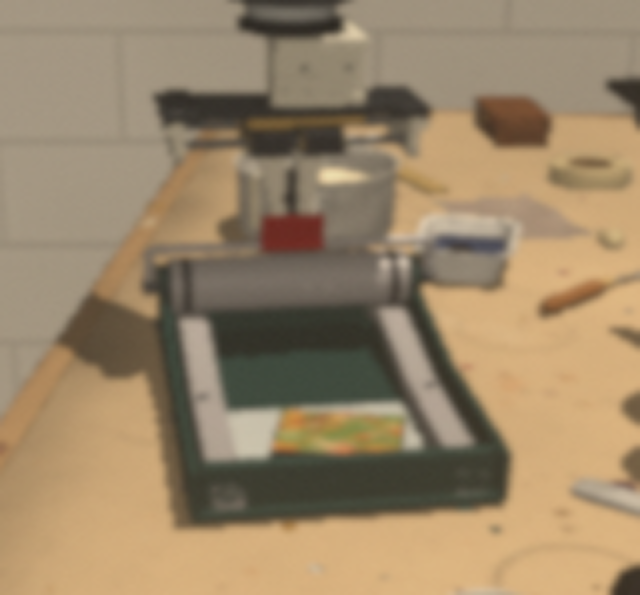

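Emit:
{"method": "step_arm", "body": {"plan": "0 0.5 0 0 0 0 0;0 0.5 0 0 0 0 0;0 0.5 0 0.25 0 0 0;0 0.5 0 0.25 0 0 0;0 0.45 0 0.35 0 0 0;0 0.45 0 0.35 0 0 0;0 0.4 0 0.45 0 0 0;0 0.4 0 0.45 0 0 0"}}

```text
clock: 17.45
tool_pos: [0.516, 0.1798, 0.1057]
orientation: [-180.0, -0.0, -83.0]
force: [0.5, 1.6, -0.3]
opening: 0.0004
```

```bash
python3 st.py m wrist side
```

```text
17.45 press [ 70.6  -1.  105.7] [-180.   -0.  -83.] F [ 0.5  1.6 -0.3] 0.0004
```

View pics/m_wrist.png

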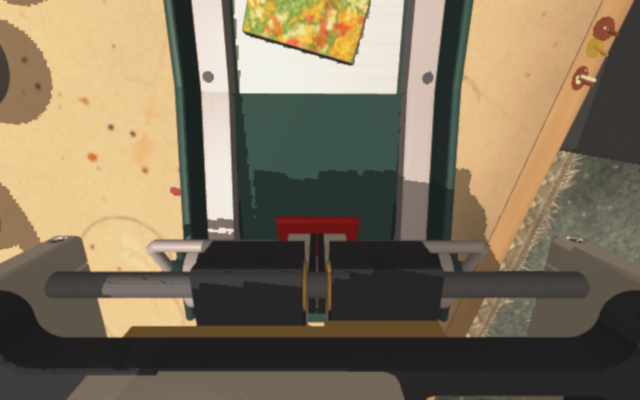

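View pics/m_side.png

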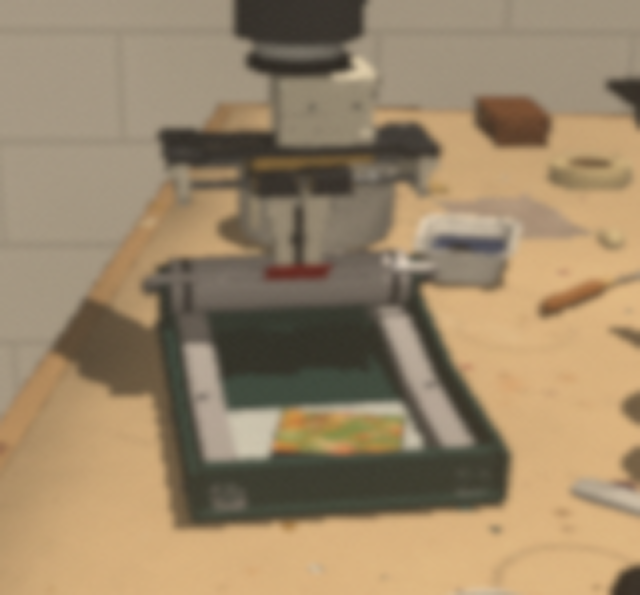

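Emit:
{"method": "step_arm", "body": {"plan": "0 0.25 0 0.35 0 0 0;0 0.25 0 0.35 0 0 0;0 0.15 0 0.4 0 0 0;0 0.15 0 0.3 0 0 0;0 0 0 0 0 0 0"}}

```text
clock: 17.97
tool_pos: [0.5166, 0.172, 0.0914]
orientation: [179.9, -0.0, -83.0]
force: [-0.4, 0.8, 0.2]
opening: 0.0001
```

Emit:
{"method": "step_arm", "body": {"plan": "0 0 0 0.1 0 0 0;0 0 0 0.1 0 0 0"}}

```text
clock: 18.13
tool_pos: [0.517, 0.1722, 0.0904]
orientation: [180.0, -0.0, -83.0]
force: [-3.1, -1.9, 8.7]
opening: 0.0007
```

Emit:
{"method": "step_arm", "body": {"plan": "0 0 0 0.1 0 0 0;0 0 0 0.1 0 0 0"}}

```text
clock: 18.3
tool_pos: [0.5172, 0.1722, 0.0898]
orientation: [-180.0, -0.0, -83.0]
force: [-8.9, -1.7, 23.3]
opening: 0.0005
```

Emit:
{"method": "step_arm", "body": {"plan": "0 0 0 -0.4 0 0 0;0 0 0 -1 0 0 0;0 0 0 -2.5 0 0 0;0 0 0 -3.5 0 0 0;0 -3.5 0 -3.5 0 0 0;0 -3.5 0 -2 0 0 0;0 -3.5 0 0 0 0 0;0 -3.5 0 0 0 0 0;0 -2 0 0 0 0 0;0 0 0 0 0 0 0;0 0 0 0 0 0 0"}}

```text
clock: 19.22
tool_pos: [0.4977, 0.3268, 0.2117]
orientation: [180.0, -0.0, -82.9]
force: [-1.1, -0.9, 1.2]
opening: 0.0
```

```bash
python3 -c "
from h import *
np.save('wn.npy',np.array(calibration('wrist')['camera_from_world']))"; python3 st.py n wrist side top
```

```text
19.22 press [218.7  -0.3 211.7] [180.   -0.  -82.9] F [-1.1 -0.9  1.2] 0.0
```

View pics/n_wrist.png

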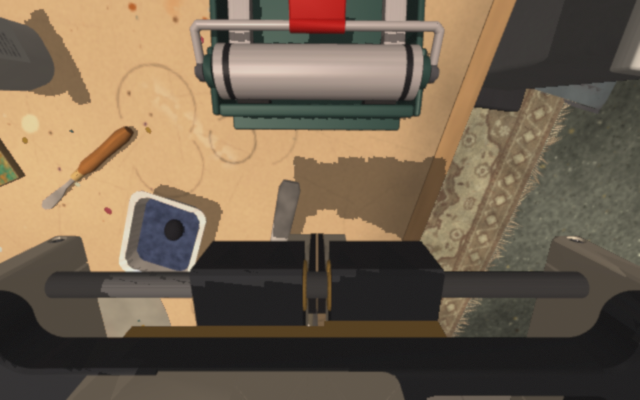

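View pics/n_side.png

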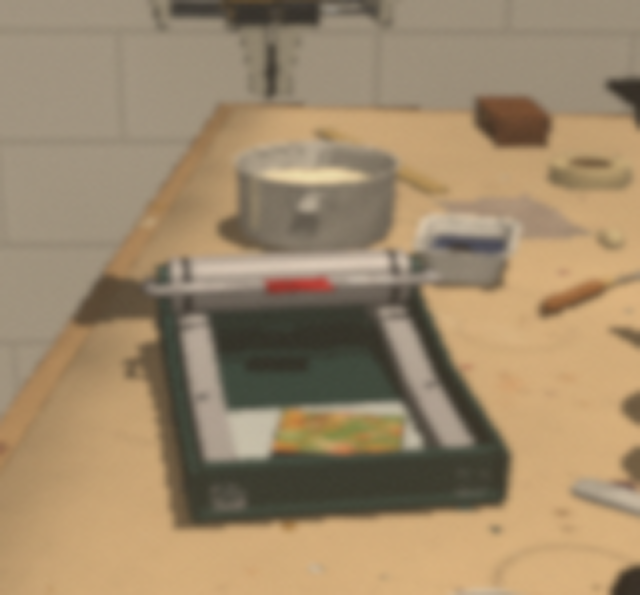

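View pics/n_top.png

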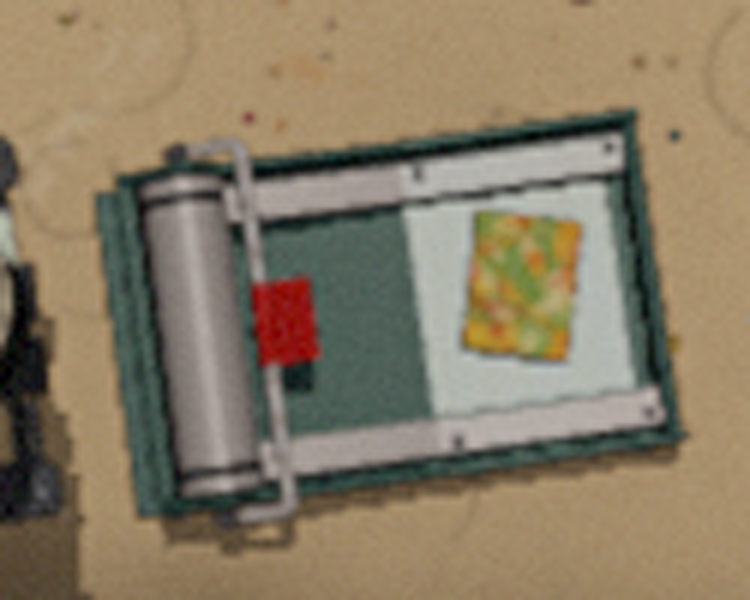

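```bash
python3 - <<'E'
from fit import *
P0=[.52352,.10964,1.69094]
def c(P): return ((proj(ct,W(P0,P))-[250,150]+.5)*6).round(0).tolist()
def pt(r,th,y=0): return (108-r*np.sin(th),y,73+r*np.cos(th))
for th in(1.0,1.1,1.2,1.3): print(th,c(pt(68,th)),c(pt(38,th)))
for x in(100,104,108,112): print(x,"edges mid",c([(x-24,0,73),(x+24,0,73)]),"ends",c([(x,-90,73),(x,90,73)]))
K=calibration("wrist")["K"]
cn=dict(K=K,camera_from_world=np.load("wn.npy"))
print("wrist pred roller 108 centre/ends",proj(cn,W(P0,[(108,-90,73),(108,90,73)])).round(1).tolist())
def lims(x):
    from numpy import cross
    a=np.linspace(0,2*np.pi,200); q=proj(cn,W(P0,[(x+24*np.cos(t),0,73+24*np.sin(t)) for t in a])); return q[:,1].min().round(1),q[:,1].max().round(1)
for x in(100,104,108,112): print(x,lims(x))
for th in(1.1,1.2,1.3): print(th,proj(cn,W(P0,[pt(38,th),pt(38,th,-100),pt(38,th,100)])).round(1).tolist())
for f in("i","n"):
    im=cv2.imread(f"pics/{f}_top.png"); print(f,im[250,100:280:6].sum(1).tolist())
E
python3 -c "
import cv2
a=cv2.imread('pics/n_wrist.png')[0:140,180:450];cv2.imwrite('pics/nc.png',cv2.resize(a,None,fx=2.9,fy=2.9,interpolation=cv2.INTER_CUBIC))"
```

```text
1.0 [[302.0, 318.0]] [[259.0, 326.0]]
1.1 [[308.0, 318.0]] [[262.0, 326.0]]
1.2 [[313.0, 318.0]] [[265.0, 326.0]]
1.3 [[317.0, 318.0]] [[267.0, 326.0]]
100 edges mid [[260.0, 329.0], [178.0, 340.0]] ends [[197.0, 182.0], [241.0, 489.0]]
104 edges mid [[253.0, 330.0], [171.0, 341.0]] ends [[190.0, 183.0], [234.0, 490.0]]
108 edges mid [[246.0, 331.0], [164.0, 342.0]] ends [[183.0, 184.0], [227.0, 491.0]]
112 edges mid [[239.0, 332.0], [157.0, 343.0]] ends [[177.0, 185.0], [220.0, 492.0]]
wrist pred roller 108 centre/ends [[221.1, 72.7], [413.9, 73.5]]
100 (np.float64(34.1), np.float64(91.4))
104 (np.float64(39.1), np.float64(95.8))
108 (np.float64(44.1), np.float64(100.2))
112 (np.float64(49.0), np.float64(104.6))
1.1 [[317.8, 27.5], [199.1, 26.9], [436.3, 28.0]]
1.2 [[317.8, 26.5], [200.5, 26.0], [435.0, 27.0]]
1.3 [[317.8, 26.0], [201.9, 25.5], [433.5, 26.5]]
i [292, 228, 256, 224, 186, 223, 232, 201, 333, 417, 349, 332, 390, 414, 451, 503, 486, 427, 381, 356, 338, 293, 257, 252, 275, 267, 277, 265, 265, 272]
n [306, 215, 260, 227, 183, 222, 241, 177, 127, 263, 345, 363, 384, 413, 453, 501, 482, 416, 384, 365, 341, 305, 249, 235, 239, 349, 392, 310, 250, 264]
```

View pics/nc.png

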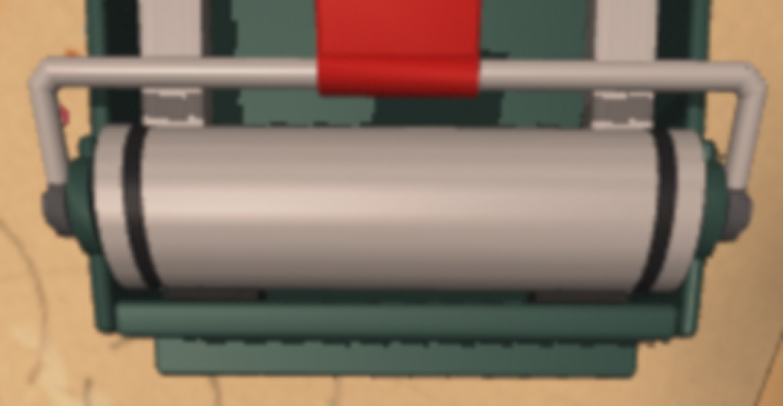

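Run:
```python
from h import *
a=cv2.imread("pics/top0.png"); b=snapshot("top"); cv2.imwrite("pics/top_end.png",b)
d=cv2.GaussianBlur(cv2.absdiff(a,b),(5,5),0).max(2)
n,l,s,c=cv2.connectedComponentsWithStats((d>40).astype(np.uint8))
print([x[:5].tolist() for x in s[1:] if x[4]>15])
print(workorder.close_job())
```

```text
[[155, 172, 119, 148, 6792], [318, 173, 21, 52, 589], [272, 178, 16, 10, 86], [272, 187, 19, 38, 499], [290, 187, 13, 36, 204], [279, 226, 15, 11, 73], [291, 229, 9, 8, 28], [162, 251, 6, 6, 25], [106, 253, 69, 93, 1955], [156, 278, 8, 8, 41], [195, 307, 133, 85, 2727], [367, 330, 9, 6, 27], [336, 336, 10, 8, 22], [79, 341, 27, 9, 120], [377, 340, 11, 19, 109], [105, 348, 171, 52, 2468], [330, 349, 4, 7, 16], [337, 355, 9, 8, 28], [337, 369, 5, 9, 37], [311, 374, 38, 26, 440], [357, 385, 16, 15, 147], [232, 396, 5, 4, 18]]
the job is handed in; nothing more can be done
None
```

View pics/top_end.png

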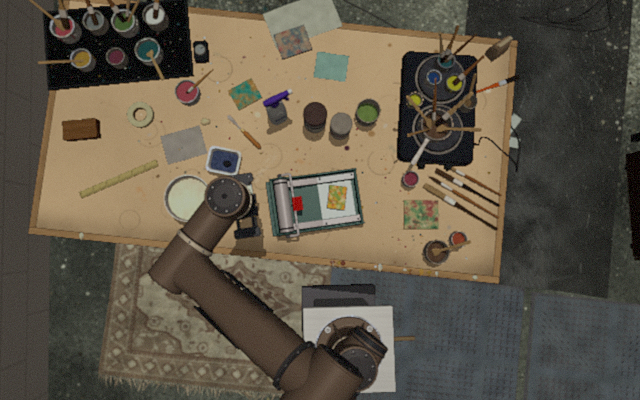

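I pushed the roller with the fingertips along the bearers and up the ramp, staying in contact until it dropped into its seat. Then I pushed the red tab over the roller and pressed it down to its limit. The job was handed in at about 19 s, with the arm clear of everything.

**Final state:**
- **Roller:** its edges in the wrist picture put its centre at press x of about 108, which is the seat. Before backing off, a push met a firm 15 N stop.
- **Bail:** the tab end in the top view matches the +1.3 rad limit. Contact was at about the expected height, and the press-down force was about 23 N.
- **Surroundings:** comparing the top view before and after, the changes I could account for are the roller, the bail and the arm with its shadow. The orange study sits where it was. The arm hides part of the saucepan in the last top view, but it looks unmoved in the side view.

**What went wrong or disagreed:**
- My first move at the tab went the wrong way, out towards the saucepan, because I had the sign reversed. The fingertip stayed above 108 mm, higher than the 82 mm pan, and the force readings showed no contact. I reversed and carried on.
- My fit of the press position had errors of up to about 2 pixels, roughly 2 mm. The contact positions later agreed with it.

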